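# Bed the tapered plug in the funnel seat and check that it rocks free

## Task

Lower the wide tapered plug, narrow end down and without dropping it, into the seat of the small funnel on the clamp stand, press it straight down home with about 10 newtons (never more than 16) and let go of it. Then check that it has not wedged: nudge its stem sideways so that the plug rocks over clearly, about 7 degrees, without coming out of the seat, and let it drop back home by itself, upright and fully seated. Leave the slim plug and the glassware where they stand.

Things in the scene. Friction and masses are not known exactly. Their poses are not given: they have to be found in the camera images.
- plug: The wide plug, plain steel, 0.23 to 0.37 kg, standing on its narrow end. Origin: centre of that end's underside; z up its axis. Cone of half angle 45 degrees, radius 13 mm at the underside to 26 mm at 13 mm up, then a rim band of radius 26 mm to 18 mm up, then a round stem of 14 mm diameter to its flat end 80 mm up. Centre of mass about 21 mm up.
- stand: Clamp stand fixed to the bench, its arm holding a small steel funnel. Origin: on the funnel's vertical axis, at bench height; z up. Base plate 12 mm thick, x -55 to 90 mm, y -55 to 55 mm. The funnel's seat: tapered hole, half angle 45 degrees, radius 24 mm at its mouth, 15 mm at its throat 9 mm lower, open below. Outer radius 29 mm. It yields straight down, about 10 N per mm, up to 4 mm.
- rod (a point): Top of the stand's 12 mm rod, 72 mm from the funnel's axis, 170 mm above the bench. The arm is clamped on the rod at a height that differs each time and is not reported: the seat's mouth is 85 to 146 mm above the bench. Plug home in the seat: its origin is 11 mm below the mouth, its rim band starts 2 mm above the mouth, its stem's end is 69 mm above the mouth.
- slim_plug: Another steel plug, slimmer, not for this seat: 25 mm diameter underside, 33 mm at the top of its long taper 40 to 45 mm up, stem of 12 mm diameter up to 85 mm. Origin at the centre of its underside, z up. It stands beside the wide plug, on either side; leave it alone.
- jar_a: Sample jar, 38 mm diameter, 64 mm high with its white cap, loose; origin at the centre of its underside. Leave it alone.
- jar_b: Sample jar like jar_a. Leave it alone.
- jar_c: Sample jar like jar_a. Leave it alone.
- beaker: Glass beaker, 68 mm diameter, 85 mm high, loose; origin at the centre of its underside. Leave it alone.
There are look-alikes about, which are no part of the job. Leave any blue look-alike of the plug alone.

How it is judged:
By the outcome, as a careful person would: the job done as asked, in the order asked, and still so for the second after the job is handed in, with the robot touching nothing.
It also fails if it takes over 69 s, if anything falls off the work surface, if the arm or the gripper's body presses on something with over 40 N, if the wrist force passes 120 N, or if a joint passes its speed limit or range.

## Robot

A 6-joint arm with a two-finger parallel gripper is mounted at the origin on the work surface. World frame = base frame: x ahead of the robot, y to its left, z up, the work surface at z = 0. Lengths are in m, angles in rad, forces in N, time in s.
With the tool pointing down it reaches from about 0.275 to 0.875 m from the base axis. Payload 12.5 kg.
Tool frame: the origin (TCP) lies at the very end of the fingers, on their centre line; the grasp point (between the pads) lies 19 mm behind it; x points along the fingers, y is the direction in which the jaws open and shut, and the axes are right-handed (so a half turn about x gives the same grasp; the last joint's range is limited). The gripper opens to 85 mm and grips with 20 to 120 N. Pads are 22 mm wide; open, the fingers measure 114 mm over their backs; the gripper's body (76 mm by 85 mm) begins 54 mm behind the grasp point. The pads swing forward as they close: fully open they stand 13 mm farther back than shut.
Start: joints at [-1.187, 0.351, 1.652, -0, 1.139, -0.085], TCP at [0.249, -0.491, 0.231] pointing down, gripper open.
Joint ranges: [-2.75, 2.75], [-0.79, 2.1], [0.01, 2.65], [-1.57, 4.71], [0.07, 3.14], [-2.87, 2.87]. Speed limits (rad/s): [2.22, 2.22, 2.79, 3.14, 3.14, 3.14].

## Interface

Orientations are given as a 3x3 rotation matrix whose columns are the frame's x, y, z axes.
In Python, from bench import manip gives the robot as it stands. Calls block until the motion is done:
- manip.move_ptp(position, orientation): joint-space move of the TCP to a pose.
- manip.move_l(position, attitude=None, max_speed=0.15): straight line of the TCP; attitude=None keeps the orientation; max_speed is the mean speed in m/s.
- manip.move_j(angles): joint-space move.
- manip.set_gripper(opening, effort=None): opening from 0.0 (shut) to 1.0 (fully open); effort is the grip in N (None keeps the last); returns when the fingers have stopped.
- manip.dwell(seconds).
- manip.inverse_kinematics(position, orientation): joint angles nearest the present ones, or None.
- manip.grab_frame(name): name is "scene" or "side" or "wrist"; returns (picture, depth): 400x640x3 uint8, red, green, blue; 400x640 float32, m along the optical axis (not along the pixel's ray), 0 where there is no reading.
- manip.get_calibration(name): a dict with "camera_matrix" (3x3 intrinsics, pixels), "R" (3x3) and "t" (3): a world point X has camera coordinates R X + t. Camera axes: x right, y down, z forward; pixel columns grow to the right and rows downward; lengths in m; the calibration is good to about 2 mm. A picture is of the moment at which its call begins: read the wrist's pose just before it. get_calibration takes no time and is no camera call; for the wrist camera it gives the pose at the moment of the call.
A pose or a line that the arm cannot do raises manip.Unreachable and nothing moves.
- manip.sign_off(): hands the job in, once; it reports no verdict.
Trained networks look in the newest picture that a camera, given by its name, has taken for a name from the list of things; names that differ only in an ending like _2 or _b are one class to them, and where a whole thing is asked for, a point or a joint stands for the part that bears it (a point fixed in the world has none). Each returns a list of dicts, best first, with "confidence" (0 to 1); they miss things now and then, are a little off and sometimes report something else, mostly with a low value. They report only what shows in the picture. A call takes as long as a camera call. They do not tell look-alikes from the thing itself.
- manip.look_for(camera, name): "at" ([x, y, z] in m, in world coordinates, good to about 4 mm: the middle of the surface that is visible of it).
Readings, each from a call of its own:
- manip.current_time(): time.
- manip.current_qpos(): joint angles.
- manip.current_joint_vel(): joint speeds.
- manip.current_joint_torque(): joint torques, N m.
- manip.current_ee_pos(): TCP position.
- manip.current_tcp_rot(): TCP orientation.
- manip.current_force(): force on the tool from outside, world axes, zero at the start.
- manip.current_ft_torque(): the same for the moment, N m.
- manip.current_grip_width(): opening from 0.0 (shut) to 1.0 (fully open).
Only numpy, scipy, OpenCV 4.12 (cv2) and the standard library are available. Lean on these libraries where they do the work, as an engineer would, in place of code of your own. Each camera call takes 0.05 s, during which the arm holds its last target.

## Working session

There is one attempt and no reset: what is moved stays moved. The work goes in short steps, each a Python script; the robot and the scene stay as the last script left them, time stands still between calls to the robot, and variables do not carry over. Pictures are saved under pics/ and viewed, and the job is handed in when it is done.

```bash
mkdir -p pics; ls; cat > h.py <<'E'
import numpy as np, cv2
from bench import manip
def save(name, fn, crop=None, scale=1):
    p,d=manip.grab_frame(name)
    q=p[:,:,::-1]
    if crop: a,b,c,e=crop; q=q[b:e,a:c]
    if scale!=1: q=cv2.resize(q,None,fx=scale,fy=scale,interpolation=cv2.INTER_CUBIC)
    cv2.imwrite('pics/'+fn,q)
    return p,d
def cloud(name,d):
    c=manip.get_calibration(name);K=np.array(c['camera_matrix']);R=np.array(c['R']);t=np.array(c['t'])
    v,u=np.mgrid[0:d.shape[0],0:d.shape[1]]
    P=np.stack([(u-K[0,2])/K[0,0]*d,(v-K[1,2])/K[1,1]*d,d],-1)
    return (P-t)@R
def proj(name,X):
    c=manip.get_calibration(name);K=np.array(c['camera_matrix'])
    y=K@(np.array(c['R'])@np.array(X)+np.array(c['t']));return (y[:2]/y[2]).round(0)
E
python3 - <<'E'
from h import *
np.set_printoptions(precision=4,suppress=True)
for n in ['scene','side','wrist']:
    p,d=save(n,n+'0.png'); np.savez('/tmp/'+n+'0.npz',p=p,d=d,c=cloud(n,d))
    if n!='wrist' or 1:
        for k in ['plug','stand','rod','slim_plug','jar_a','beaker']:
            for r in manip.look_for(n,k)[:4]:
                print(n,k,np.round(r['at'],3),round(r['confidence'],2),proj(n,r['at']))
print(manip.current_time(),manip.current_force(),manip.current_tcp_rot())
E
```

```text
pics
scene plug [0.619 0.243 0.016] 0.93 [383. 323.]
scene plug [0.465 0.134 0.017] 0.69 [396. 246.]
scene plug [0.569 0.15  0.019] 0.56 [364. 274.]
scene stand [ 0.499 -0.155  0.012] 0.79 [297. 192.]
scene rod [ 0.501 -0.15   0.011] 0.66 [298. 194.]
scene slim_plug [0.497 0.268 0.042] 0.91 [446. 286.]
scene jar_a [0.73  0.163 0.048] 0.77 [297. 314.]
scene jar_a [0.719 0.092 0.045] 0.73 [277. 284.]
scene jar_a [0.566 0.04  0.049] 0.57 [327. 231.]
scene beaker [ 0.776 -0.01   0.058] 0.78 [218. 260.]
side plug [0.56 0.15 0.02] 0.91 [320. 292.]
side plug [0.455 0.135 0.015] 0.88 [379. 304.]
side plug [0.608 0.243 0.017] 0.72 [273. 321.]
side plug [0.71  0.094 0.04 ] 0.22 [258. 247.]
side stand [ 0.49  -0.149  0.014] 0.77 [395. 218.]
side rod [ 0.491 -0.147  0.011] 0.7 [394. 219.]
side slim_plug [0.484 0.275 0.043] 0.69 [338. 345.]
side jar_a [0.716 0.167 0.042] 0.92 [237. 267.]
side jar_a [0.557 0.038 0.04 ] 0.89 [341. 248.]
side jar_a [0.71  0.093 0.04 ] 0.69 [258. 246.]
side jar_a [ 0.491 -0.149  0.015] 0.18 [394. 217.]
side beaker [ 0.768 -0.006  0.062] 0.75 [254. 206.]
1.05 [-0.4791  0.6324  0.3605] [[-0.      0.4518 -0.8921]
 [ 0.0001 -0.8921 -0.4518]
 [-1.     -0.0001  0.    ]]
```

View pics/scene0.png

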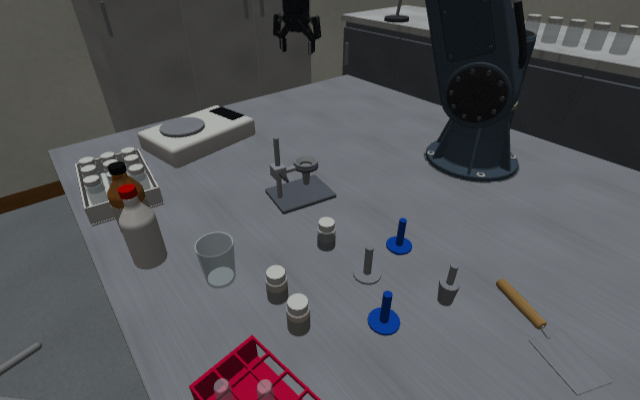

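View pics/side0.png

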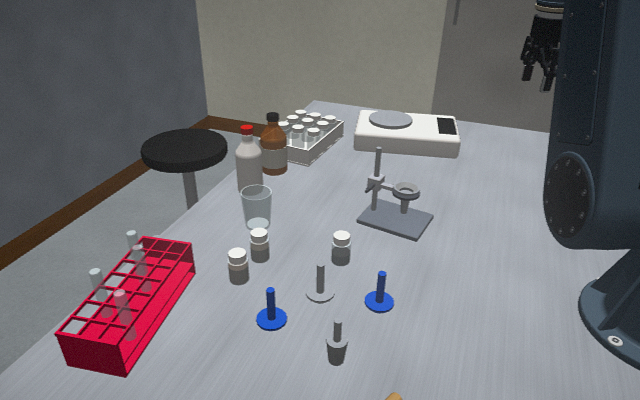

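View pics/wrist0.png

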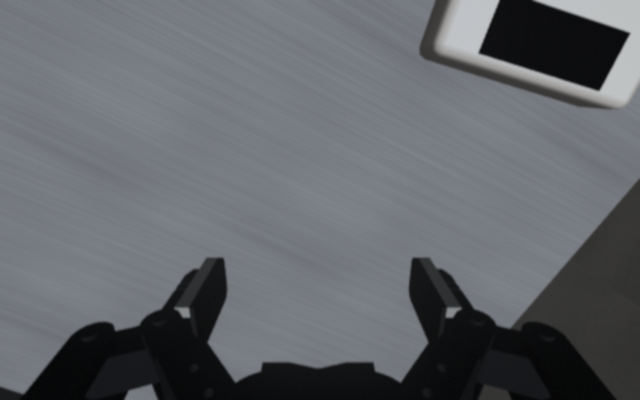

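The wide-plug candidates in the scene view are the plain steel one at (367,268), blue ones at (399,243) and (384,318), and the slim plug at (448,287). The plain steel, wide-rimmed one at (367,268) fits the description, so I'll enlarge it and measure from depth.

```bash
python3 - <<'E'
from h import *
np.set_printoptions(precision=4,suppress=True)
ims=[]
for n,c in [('scene',(340,215,470,315)),('side',(290,240,420,340))]:
    z=np.load(f'/tmp/{n}0.npz');q=z['p'][c[1]:c[3],c[0]:c[2],::-1];ims.append(cv2.resize(q,None,fx=3,fy=3,interpolation=cv2.INTER_CUBIC))
cv2.imwrite('pics/crop0.png',np.hstack(ims))
from scipy.optimize import least_squares
def circ(P,r=None):
    f=lambda q: np.hypot(P[:,0]-q[0],P[:,1]-q[1])-(r if r else q[2])
    s=least_squares(f,[*P[:,:2].mean(0),.02],loss='soft_l1',f_scale=.001);return s.x
for n in ['scene','side']:
    C=np.load(f'/tmp/{n}0.npz')['c'].reshape(-1,3);ok=np.load(f'/tmp/{n}0.npz')['d'].ravel()>0
    C=C[ok]
    b=C[(np.hypot(C[:,0]-.565,C[:,1]-.15)<.05)]
    st=b[(b[:,2]>.03)&(b[:,2]<.09)]
    print(n,'stem',len(st),st.min(0),st.max(0),circ(st,.007)[:2])
    rm=b[(b[:,2]>.011)&(b[:,2]<.022)];print('rim',len(rm),rm.min(0),rm.max(0),(rm.min(0)+rm.max(0))/2)
    b=C[(np.hypot(C[:,0]-.495,C[:,1]+.152)<.15)&(C[:,2]>.03)]
    h,e=np.histogram(b[:,2],bins=np.arange(.03,.18,.004));print(list(zip(e.round(3),h)))
    b=b[np.hypot(b[:,0]-.495,b[:,1]+.152)<.1]
    np.save(f'/tmp/{n}st.npy',b)
    top=b[b[:,2]>.155];print('rod',len(top),top.mean(0) if len(top) else '',top.max(0) if len(top) else '')
E
```

```text
scene stem 199 [0.5538 0.1415 0.0303] [0.5688 0.1556 0.083 ] [0.5608 0.1472]
rim 415 [0.5343 0.1221 0.0126] [0.5868 0.1735 0.0212] [0.5606 0.1478 0.0169]
[(np.float64(0.03), np.int64(16)), (np.float64(0.034), np.int64(14)), (np.float64(0.038), np.int64(15)), (np.float64(0.042), np.int64(17)), (np.float64(0.046), np.int64(14)), (np.float64(0.05), np.int64(16)), (np.float64(0.054), np.int64(22)), (np.float64(0.058), np.int64(16)), (np.float64(0.062), np.int64(14)), (np.float64(0.066), np.int64(1)), (np.float64(0.07), np.int64(4)), (np.float64(0.074), np.int64(23)), (np.float64(0.078), np.int64(93)), (np.float64(0.082), np.int64(135)), (np.float64(0.086), np.int64(121)), (np.float64(0.09), np.int64(154)), (np.float64(0.094), np.int64(57)), (np.float64(0.098), np.int64(54)), (np.float64(0.102), np.int64(36)), (np.float64(0.106), np.int64(6)), (np.float64(0.11), np.int64(8)), (np.float64(0.114), np.int64(9)), (np.float64(0.118), np.int64(5)), (np.float64(0.122), np.int64(10)), (np.float64(0.126), np.int64(11)), (np.float64(0.13), np.int64(10)), (np.float64(0.134), np.int64(10)), (np.float
[... 1182 characters left out ...]
64(0.102), np.int64(44)), (np.float64(0.106), np.int64(7)), (np.float64(0.11), np.int64(9)), (np.float64(0.114), np.int64(9)), (np.float64(0.118), np.int64(7)), (np.float64(0.122), np.int64(11)), (np.float64(0.126), np.int64(7)), (np.float64(0.13), np.int64(9)), (np.float64(0.134), np.int64(10)), (np.float64(0.138), np.int64(10)), (np.float64(0.142), np.int64(10)), (np.float64(0.146), np.int64(8)), (np.float64(0.15), np.int64(10)), (np.float64(0.154), np.int64(8)), (np.float64(0.158), np.int64(12)), (np.float64(0.162), np.int64(7)), (np.float64(0.166), np.int64(10)), (np.float64(0.17), np.int64(11)), (np.float64(0.174), np.int64(0))]
rod 46 [ 0.5429 -0.1624  0.1646] [ 0.5495 -0.1583  0.1732]
```

View pics/crop0.png

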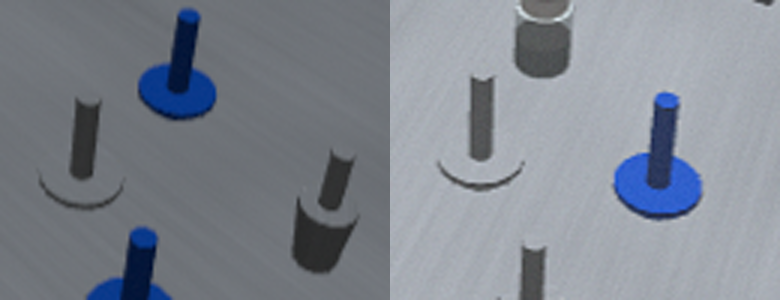

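The crop confirms it: the steel wide plug, with a flat rim disc and 14 mm stem, is at scene (367,268), or (0.560, 0.147). Next is the funnel.

```bash
python3 - <<'E'
from h import *
np.set_printoptions(precision=4,suppress=True)
from scipy.optimize import least_squares
for n in ['scene','side']:
    b=np.load(f'/tmp/{n}st.npy')
    rod=b[b[:,2]>.115][:,:2].mean(0)
    # funnel: band between .07 and .11, far from rod > 40mm
    r=np.hypot(*(b[:,:2]-rod).T)
    f=b[(b[:,2]>.066)&(b[:,2]<.11)&(r>.042)&(r<.105)]
    print(n,'rod',rod,len(f),f.min(0),f.max(0))
    g=(f.min(0)+f.max(0))/2; print('bbox mid',g, 'dist',np.hypot(*(g[:2]-rod)))
    for lo in np.arange(.07,.108,.004):
        s=f[(f[:,2]>=lo)&(f[:,2]<lo+.004)]
        if len(s)>5: print(round(lo,3),len(s),'rad',np.percentile(np.hypot(*(s[:,:2]-g[:2]).T),[0,25,50,75,100]))
E
python3 - <<'E'
from h import *
ims=[]
for n,c in [('scene',(255,125,350,215)),('side',(350,140,445,230))]:
    z=np.load(f'/tmp/{n}0.npz');q=z['p'][c[1]:c[3],c[0]:c[2],::-1];ims.append(cv2.resize(q,None,fx=4,fy=4,interpolation=cv2.INTER_CUBIC))
cv2.imwrite('pics/crop1.png',np.hstack(ims))
E
```

```text
scene rod [ 0.5469 -0.1621] 376 [ 0.4444 -0.1832  0.066 ] [ 0.556  -0.1113  0.0953]
bbox mid [ 0.5002 -0.1473  0.0807] dist 0.04901017648584015
0.074 7 rad [0.0036 0.0178 0.0221 0.0348 0.038 ]
0.078 66 rad [0.0025 0.0181 0.032  0.0384 0.0464]
0.082 103 rad [0.0024 0.0135 0.0271 0.0387 0.0642]
0.086 57 rad [0.0039 0.0299 0.0398 0.0451 0.0648]
0.09 104 rad [0.0021 0.0281 0.0415 0.0478 0.0643]
0.094 38 rad [0.0008 0.0183 0.0339 0.0476 0.0529]
side rod [ 0.5428 -0.1621] 467 [ 0.4431 -0.1833  0.0664] [ 0.5547 -0.1118  0.0963]
bbox mid [ 0.4989 -0.1476  0.0813] dist 0.046262680728285585
0.074 6 rad [0.0289 0.0309 0.0353 0.0386 0.0457]
0.078 78 rad [0.0041 0.0251 0.0325 0.0404 0.0554]
0.082 139 rad [0.001  0.0221 0.0351 0.0436 0.0642]
0.086 61 rad [0.0091 0.0241 0.0344 0.0422 0.0641]
0.09 108 rad [0.0027 0.0239 0.0367 0.0457 0.0648]
0.094 72 rad [0.002  0.0263 0.04   0.049  0.054 ]
```

View pics/crop1.png

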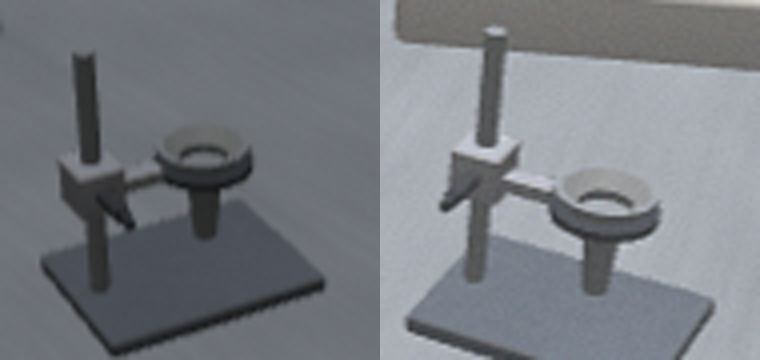

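```bash
cat >> h.py <<'E'
from scipy.optimize import least_squares
def fitfun(b,g0=(.474,-.141),z0=.094):
    # funnel as surface: top annulus r24-29 at z=zm ; inner cone r=24+(z-zm) ; outer cyl r=29 below
    f=b[np.hypot(b[:,0]-g0[0],b[:,1]-g0[1])<.031]; f=f[f[:,2]>.07]
    def res(q):
        r=np.hypot(f[:,0]-q[0],f[:,1]-q[1]);z=f[:,2]-q[2]
        a=np.where((r>.024)&(r<.029),np.abs(z),np.hypot(z,np.maximum(np.maximum(.024-r,r-.029),0)))
        c=np.where(z<.001,np.abs(r-.024-z)/1.414,1); o=np.where(z<.001,np.abs(r-.029),1)
        return np.minimum(np.minimum(a,c),o)
    best=None
    for dz in np.arange(-.006,.0061,.002):
        s=least_squares(res,[*g0,z0+dz],loss='soft_l1',f_scale=.001,x_scale=.001,diff_step=1e-4)
        if best is None or s.cost<best.cost: best=s
    return best.x,np.median(res(best.x)),len(f)
E
python3 - <<'E'
from h import *
np.set_printoptions(precision=4,suppress=True)
for n in ['scene','side']:
    b=np.load(f'/tmp/{n}st.npy'); print(n,fitfun(b))
c=manip.get_calibration('wrist');R=np.array(c['R']);t=np.array(c['t'])
print('wrist cam',-R.T@t,R[2],manip.current_ee_pos(),c['camera_matrix'])
for n in ['scene','side']:
    c=manip.get_calibration(n);R=np.array(c['R']);t=np.array(c['t']);print(n,-R.T@t)
print(manip.current_qpos())
E
```

```text
scene (array([ 0.4732, -0.1396,  0.0938]), np.float64(0.002584037852374995), 286)
side (array([ 0.4749, -0.1398,  0.094 ]), np.float64(0.002751286441452631), 348)
wrist cam [ 0.324  -0.4525  0.3733] [-0.2896 -0.1469 -0.9458] [ 0.2485 -0.4906  0.2313] [[322.2146   0.     317.5168]
 [  0.     322.2146 193.9581]
 [  0.       0.       1.    ]]
scene [0.9342 0.4732 0.519 ]
side [0.3445 0.7641 0.6037]
[-1.1866  0.3507  1.6518 -0.      1.1391 -0.0846]
```

```bash
cat >> h.py <<'E'
np.set_printoptions(precision=4,suppress=True)
Y=np.array([.29,.957,0]);Y/=np.linalg.norm(Y)
X=np.array([0,0,-1.]);ROT=np.stack([X,Y,np.cross(X,Y)],1)
E
python3 - <<'E'
from h import *
print(manip.inverse_kinematics([.474,-.14,.25],ROT),manip.inverse_kinematics([.5603,.147,.046],ROT))
t0=manip.current_time()
manip.move_ptp([.474,-.14,.25],ROT); print(manip.current_time()-t0)
p,d=save('wrist','wf.png');C=cloud('wrist',d);np.save('/tmp/wfC.npy',C);np.savez('/tmp/wf.npz',p=p,d=d)
b=C.reshape(-1,3)[d.ravel()>0]; print(fitfun(b))
manip.move_ptp([.5603,.147,.17],ROT)
p,d=save('wrist','wp.png');C=cloud('wrist',d)
b=C.reshape(-1,3)[d.ravel()>0]; b=b[np.hypot(b[:,0]-.5603,b[:,1]-.147)<.045]
s=b[(b[:,2]>.03)&(b[:,2]<.074)];f=lambda q:np.hypot(s[:,0]-q[0],s[:,1]-q[1])-.007
print('stem',len(s),least_squares(f,[.56,.147],loss='soft_l1',f_scale=.001).x)
r=b[(b[:,2]>.012)&(b[:,2]<.022)];print('rim',len(r),(r.min(0)+r.max(0))/2,r.max(0)-r.min(0)); top=b[b[:,2]>.076];print('top',len(top),top.mean(0))
print(manip.current_time(),manip.current_ee_pos(),manip.current_force(),manip.current_qpos())
E
```

```text
[-0.3814  0.2286  1.7693 -0.      1.1436 -1.658 ] [ 0.1762  0.6481  1.7009 -0.      0.7927 -1.1003]
1.5416999999999998
(array([ 0.4892, -0.1449,  0.6974]), np.float64(0.003051558244206172), 9519)
stem 236 [0.5616 0.1471]
rim 1770 [0.5612 0.1472 0.0168] [0.0508 0.0514 0.0087]
top 17704 [0.5508 0.1503 0.2381]
3.875 [0.5606 0.1457 0.1705] [ 0.5618 -0.7277  0.5262] [ 0.174   0.4705  1.6336 -0.0002  1.0367 -1.1008]
```

View pics/wf.png

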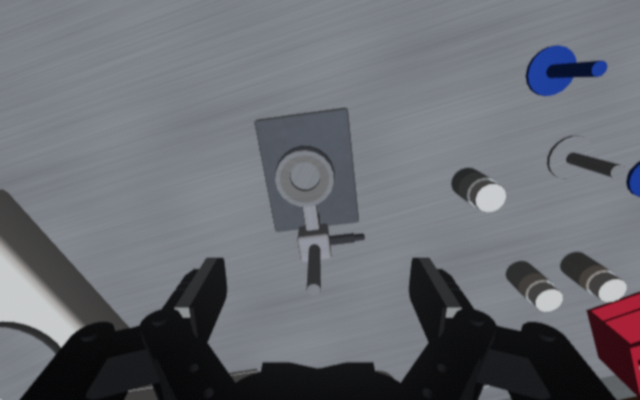

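View pics/wp.png

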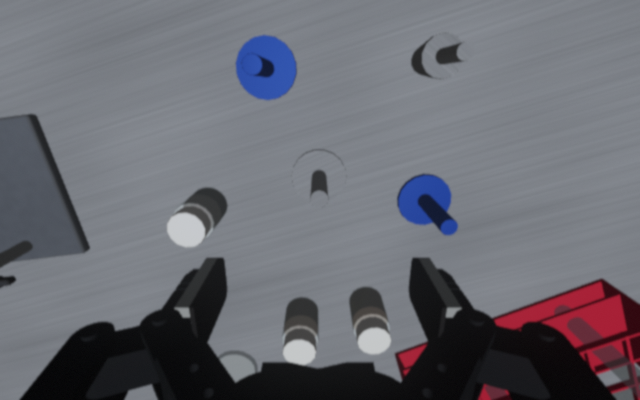

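The wrist views show the funnel centred at (305,177) and the wide steel plug at (319,175), between the jaws and clear of its neighbours. The plug position agrees within 1 mm across all three cameras. Now I'll grasp it.

```bash
python3 - <<'E'
from h import *
z=np.load('/tmp/wf.npz');C=np.load('/tmp/wfC.npy').reshape(-1,3);C=C[(z['d'].ravel()>0)]
C=C[C[:,2]<.115]; print(fitfun(C))
f=C[(np.hypot(C[:,0]-.474,C[:,1]+.14)<.036)&(C[:,2]>.08)];print(f.min(0),f.max(0),(f.min(0)+f.max(0))/2)
C2=np.load('/tmp/wfC.npy').reshape(-1,3);s=C2[(np.hypot(C2[:,0]-.545,C2[:,1]+.162)<.02)&(C2[:,2]>.12)&(C2[:,2]<.18)];print('rod',s.mean(0),s.max(0))
manip.move_l([.561,.147,.046],ROT,max_speed=.1)
manip.dwell(.3)
print(manip.current_ee_pos(),manip.current_force())
manip.set_gripper(0.0,effort=50)
print('grip',manip.current_grip_width(),manip.current_ee_pos(),manip.current_force(),manip.current_time())
p,d=save('side','g.png',(230,200,430,350),4)
E
```

```text
(array([ 0.4743, -0.154 ,  0.0921]), np.float64(0.000609450090798928), 2210)
[ 0.4444 -0.1757  0.08  ] [ 0.5075 -0.1242  0.0944] [ 0.476  -0.1499  0.0872]
rod [ 0.5418 -0.1643  0.1515] [ 0.5506 -0.1595  0.1704]
[0.5611 0.147  0.0462] [ 0.3884  0.3679 -0.0383]
grip 0.15070609916569078 [0.561  0.147  0.0461] [-0.6994 -0.722   1.5692] 6.225
```

View pics/g.png

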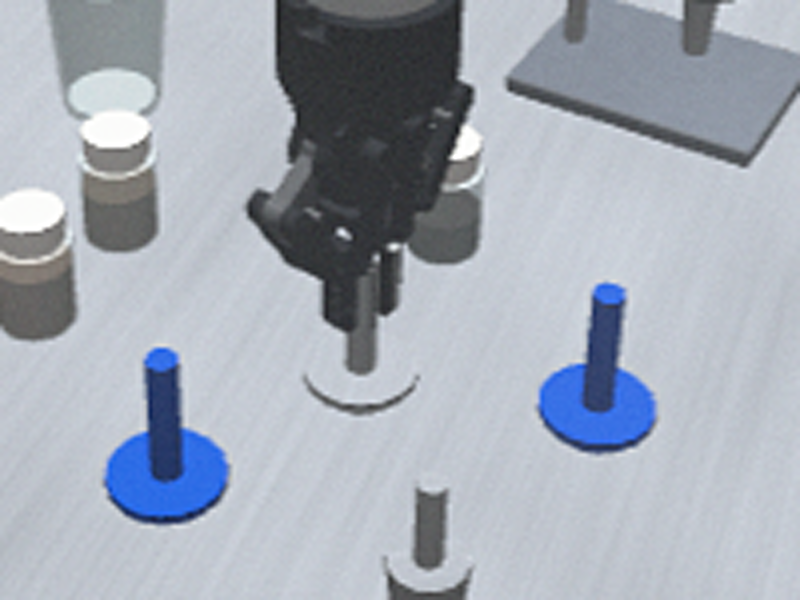

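```bash
python3 - <<'E'
from h import *
z=np.load('/tmp/wf.npz');C=np.load('/tmp/wfC.npy').reshape(-1,3);C=C[(z['d'].ravel()>0)];C=C[C[:,2]<.115]
for b,n in [(C,'wrist')]+[(np.load(f'/tmp/{n}st.npy'),n) for n in ['scene','side']]:
    for g in [(.474,-.153),(.476,-.156)]: print(n,fitfun(b,g,.094))
    f=b[(np.hypot(b[:,0]-.474,b[:,1]+.154)<.036)&(b[:,2]>.075)];print(f.min(0),f.max(0),(f.min(0)+f.max(0))/2)
t0=manip.current_time();f0=manip.current_force()
manip.move_l([.561,.147,.076],max_speed=.06);manip.dwell(.4)
F=np.mean([manip.current_force() for _ in range(5)],0)
print(f0,F,manip.current_grip_width(),manip.current_time())
p,d=save('side','g2.png',(230,200,430,350),4)
E
```

```text
wrist (array([ 0.4743, -0.1539,  0.0921]), np.float64(0.0005658042644362919), 2853)
wrist (array([ 0.4745, -0.1541,  0.0921]), np.float64(0.000574491571449634), 2765)
[ 0.4444 -0.1822  0.075 ] [ 0.5099 -0.1242  0.0944] [ 0.4771 -0.1532  0.0847]
scene (array([ 0.4735, -0.1541,  0.0935]), np.float64(0.0011554811902273199), 360)
scene (array([ 0.4738, -0.1544,  0.0935]), np.float64(0.0012113286691257386), 339)
[ 0.4444 -0.1832  0.0765] [ 0.5096 -0.1228  0.0953] [ 0.477  -0.153   0.0859]
side (array([ 0.473 , -0.1543,  0.0938]), np.float64(0.001244866501826963), 454)
side (array([ 0.4738, -0.156 ,  0.0944]), np.float64(0.0011787133111090253), 411)
[ 0.4431 -0.1833  0.0766] [ 0.5097 -0.1228  0.0963] [ 0.4764 -0.1531  0.0864]
[ 0.1001 -0.5735  2.134 ] [-0.3812 -0.1822 -2.9794] 0.14664202485766925 7.325
```

View pics/g2.png

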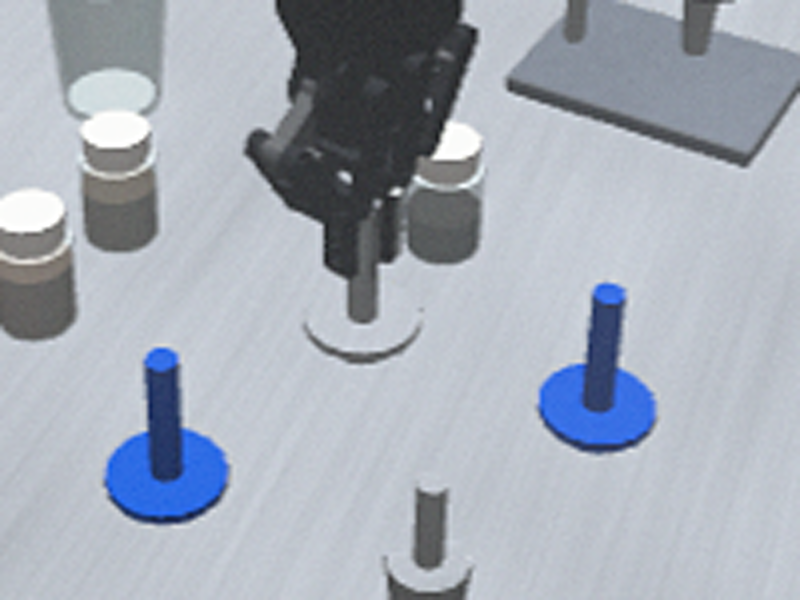

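The plug is held upright (3.0 N hanging) at crop (362,320). All three cameras put the funnel axis at about (0.474, -0.154) with the mouth at 0.093 m. Next I'll carry it over.

```bash
python3 - <<'E'
from h import *
manip.move_l([.561,.147,.20],max_speed=.12)
manip.move_l([.474,-.154,.20],max_speed=.15)
manip.move_l([.474,-.154,.155],max_speed=.08);manip.dwell(.5)
print(manip.current_ee_pos(),np.mean([manip.current_force() for _ in range(5)],0),manip.current_ft_torque(),manip.current_grip_width(),manip.current_time())
g=np.array([.474,-.154])
for n,c in [('scene',(230,90,370,220)),('side',(330,90,470,220))]:
    p,d=save(n,n+'h.png',c,4); C=cloud(n,d); np.savez(f'/tmp/{n}h.npz',p=p,d=d,C=C)
    b=C.reshape(-1,3)[d.ravel()>0]
    b=b[np.hypot(*(b[:,:2]-g).T)<.034]
    r=b[(b[:,2]>.118)&(b[:,2]<.1285)]; print(n,'plug rim',len(r),r.min(0),r.max(0),(r.min(0)+r.max(0))/2)
    s=b[(b[:,2]>.131)&(b[:,2]<.150)&(np.hypot(*(b[:,:2]-g).T)<.014)]
    for lo,hi in[(.131,.141),(.141,.152)]:
        q=s[(s[:,2]>lo)&(s[:,2]<hi)]
        if len(q)>8: print('stem',lo,len(q),least_squares(lambda v:np.hypot(q[:,0]-v[0],q[:,1]-v[1])-.007,g,loss='soft_l1',f_scale=.001).x)
    b=b[b[:,2]<.098]; print('funnel',fitfun(b,(.474,-.154),.0935))
E
cd pics; python3 -c "
import cv2,numpy as np
a=[cv2.resize(cv2.imread(f),(400,371)) for f in('sceneh.png','sideh.png')];cv2.imwrite('h.png',np.hstack(a))"
```

```text
[ 0.474  -0.154   0.1551] [-0.4808 -0.3954 -2.8588] [ 0.0255 -0.0343  0.0043] 0.14582455003498948 12.0083
scene plug rim 170 [ 0.4491 -0.1788  0.1184] [ 0.5008 -0.1278  0.1285] [ 0.475  -0.1533  0.1234]
stem 0.131 24 [ 0.4741 -0.1544]
stem 0.141 20 [ 0.4732 -0.1539]
funnel (array([ 0.4736, -0.1542,  0.0937]), np.float64(0.0009421832683930483), 338)
side plug rim 172 [ 0.4473 -0.179   0.1187] [ 0.498  -0.1277  0.1285] [ 0.4727 -0.1533  0.1236]
stem 0.131 28 [ 0.4732 -0.1543]
stem 0.141 26 [ 0.4734 -0.1544]
funnel (array([ 0.4733, -0.1545,  0.0937]), np.float64(0.0012984464072533022), 420)
```

View pics/h.png

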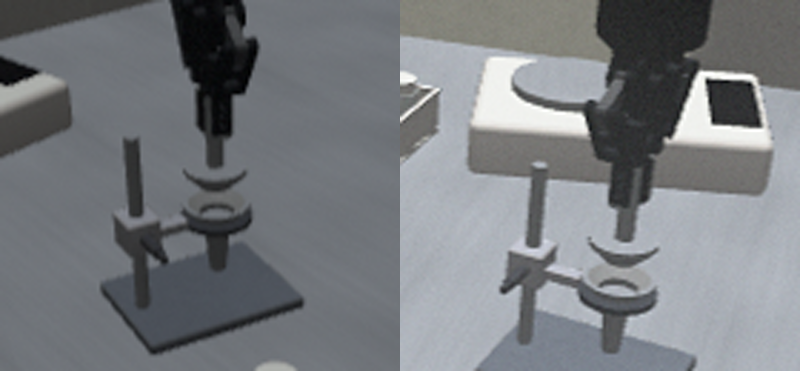

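Plug (scene (213,170), side (624,245) in the montage) is upright over the funnel, aligned within 1 mm. Now a guarded descent with lateral force correction.

```bash
cat >> h.py <<'E'
def F(n=8):
    manip.dwell(.06); return np.mean([manip.current_force() for _ in range(n)],0)
E
python3 - <<'E'
from h import *
f0=F(16)
p=np.array([.474,-.154,.1335]);manip.move_l(p,max_speed=.05);manip.dwell(.2)
t0=manip.current_time();f1=F(16);print(f0,f1,'F took',manip.current_time()-t0)
for i in range(14):
    p[2]-=.0005; manip.move_l(p,max_speed=.01)
    f=F()-f0
    print(i,p,manip.current_ee_pos()[2],f)
    if f[2]>3: break
print(manip.current_time())
E
```

```text
[ 0.5484 -0.0183 -3.4027] [-0.2165  0.3823 -2.9454] F took 0.05830000000000091
0 [ 0.474 -0.154  0.133] 0.1330179287011788 [-0.511   0.1623  0.5501]
1 [ 0.474  -0.154   0.1325] 0.1324915966389083 [-0.8762 -0.1552 -0.1874]
2 [ 0.474 -0.154  0.132] 0.13199365159277412 [-0.6643  0.674  -0.2574]
3 [ 0.474  -0.154   0.1315] 0.13149064331027416 [-0.3165 -0.1014  1.078 ]
4 [ 0.474 -0.154  0.131] 0.13099376250955902 [-0.3929  0.1744  0.3548]
5 [ 0.474  -0.154   0.1305] 0.1304840893000274 [-0.5113  0.4592 -0.152 ]
6 [ 0.474 -0.154  0.13 ] 0.1299893528651992 [-0.2171 -0.2887  0.698 ]
7 [ 0.474  -0.154   0.1295] 0.12950952617740927 [-0.4885  0.4315  0.3864]
8 [ 0.474 -0.154  0.129] 0.12899127344083405 [-0.329  -0.2865  0.2673]
9 [ 0.474  -0.154   0.1285] 0.12847531474976281 [-0.5152  0.4254  0.765 ]
10 [ 0.474 -0.154  0.128] 0.12807958338392197 [-0.8116 -0.5972  1.415 ]
11 [ 0.474  -0.154   0.1275] 0.1276479855098696 [-2.6619  0.7188  5.6613]
16.7083
```

```bash
python3 - <<'E'
from h import *
f0=np.array([-.1,.1,-3.05])
p=np.array([.474,-.154,.1275])
print(F()-f0,F()-f0,manip.current_ft_torque())
for dx in (.0004,.0004):
    p[0]-=dx; manip.move_l(p,max_speed=.01); manip.dwell(.1); f=(F()+F()+F())/3-f0; print(p,manip.current_ee_pos(),f,manip.current_ft_torque())
    if f[0]>-.8: break
print(manip.current_time())
E
```

```text
[-1.0984  0.853   5.7262] [-1.0324 -1.4564  4.4077] [ 0.0139  0.2439 -0.0297]
[ 0.4736 -0.154   0.1275] [ 0.4737 -0.154   0.1276] [ 0.3661 -0.705   3.8048] [-0.1079 -0.0747  0.0127]
17.35
```

```bash
python3 - <<'E'
from h import *
f0=np.array([-.1,.1,-3.05])
p=np.array([.4736,-.154,.1275])
for i in range(8):
    p[2]-=.0003; manip.move_l(p,max_speed=.008); manip.dwell(.1); f=(F()+F()+F())/3-f0; print(p,manip.current_ee_pos(),f)
    if f[2]>11: break
manip.dwell(.3)
for i in range(4): print(F()-f0)
print(manip.current_time(),manip.current_grip_width())
E
```

```text
[ 0.4736 -0.154   0.1272] [ 0.4737 -0.154   0.1273] [ 0.2622 -0.8076  6.7455]
[ 0.4736 -0.154   0.1269] [ 0.4737 -0.1541  0.1271] [ 0.2242 -0.4902  8.3895]
[ 0.4736 -0.154   0.1266] [ 0.4738 -0.1541  0.1269] [-0.5483 -0.0388  9.9063]
[ 0.4736 -0.154   0.1263] [ 0.4738 -0.1541  0.1267] [-1.1933  0.0007 11.7174]
[-1.8329 -0.3831 11.3676]
[-1.4548 -0.2988 10.9434]
[-0.7393  0.0309 12.64  ]
[-2.6195 -0.1753 10.8804]
19.9833 0.14985417006499233
```

```bash
python3 - <<'E'
from h import *
f0=np.array([-.1,.1,-3.05])
p=np.array([.4736,-.154,.1263-.00015])
manip.move_l(p,max_speed=.008); manip.dwell(.4)
print(np.mean([F()-f0 for _ in range(5)],0))
manip.set_gripper(.75,effort=50); manip.dwell(.4)
print(F(),manip.current_grip_width(),manip.current_ee_pos(),manip.current_time())
g=np.array([.4736,-.154])
for n,c in [('scene',(230,90,370,220)),('side',(330,90,470,220))]:
    p,d=save(n,n+'r.png',c,4); C=cloud(n,d); np.savez(f'/tmp/{n}r.npz',p=p,d=d,C=C)
    b=C.reshape(-1,3)[d.ravel()>0]
    b=b[np.hypot(*(b[:,:2]-g).T)<.034]
    r=b[(b[:,2]>.096)&(b[:,2]<.103)]; print(n,'plug rim',len(r),r.min(0),r.max(0),(r.min(0)+r.max(0))/2, np.median(r[:,2]))
    for lo,hi in[(.104,.115),(.115,.128),(.128,.142),(.142,.155)]:
        q=b[(b[:,2]>lo)&(b[:,2]<hi)&(np.hypot(*(b[:,:2]-g).T)<.012)]
        if len(q)>8: print('stem',lo,len(q),least_squares(lambda v:np.hypot(q[:,0]-v[0],q[:,1]-v[1])-.007,g,loss='soft_l1',f_scale=.001).x)
E
cd pics; python3 -c "
import cv2,numpy as np
a=[cv2.resize(cv2.imread(f),(400,371)) for f in('scener.png','sider.png')];cv2.imwrite('r.png',np.hstack(a))"
```

```text
[-1.5235 -0.1179 12.5384]
[-0.0248 -0.4393 -0.211 ] 0.7502043034878484 [ 0.4736 -0.154   0.1262] 21.925
scene plug rim 179 [ 0.4483 -0.18    0.0963] [ 0.5002 -0.1277  0.103 ] [ 0.4743 -0.1539  0.0996] 0.10054393789557775
stem 0.104 24 [ 0.4739 -0.154 ]
stem 0.115 19 [ 0.474 -0.154]
stem 0.128 21 [ 0.4738 -0.1534]
stem 0.142 19 [ 0.4733 -0.1533]
side plug rim 223 [ 0.4473 -0.1791  0.0962] [ 0.498  -0.1249  0.1029] [ 0.4727 -0.152   0.0996] 0.1007281931628192
stem 0.104 30 [ 0.473  -0.1548]
stem 0.115 30 [ 0.4734 -0.1543]
stem 0.128 27 [ 0.4731 -0.1544]
stem 0.142 30 [ 0.4719 -0.1548]
```

View pics/r.png

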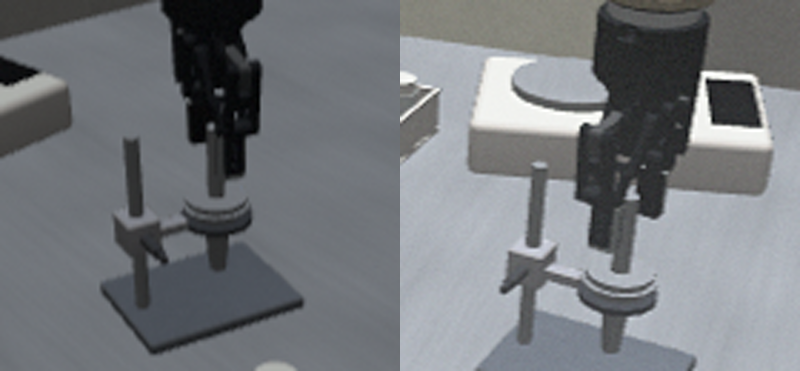

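The plug is seated upright with the gripper open and no load; its stem shows at montage (215,160) and (625,235). I'll nudge along +Y with the finger in small steps, tracking tilt by camera.

```bash
cat >> h.py <<'E'
def tilt(n):
    p,d=manip.grab_frame(n);C=cloud(n,d);b=C.reshape(-1,3)[d.ravel()>0]
    return tilt_b(b)
def tilt_b(b):
    g=np.array([.4736,-.154])
    best=None
    # stem lies from z .103 to .163, leaning along Y
    m=(b[:,2]>.104)&(b[:,2]<.161); b=b[m]; w=b[:,:2]-g
    for a0 in (0,.06,.12,.2):
        ctr=g+np.outer(b[:,2]-.095,Y[:2])*a0
        q=b[np.hypot(*(b[:,:2]-ctr).T)<.0115]
        if len(q)<30: continue
        def res(v):
            c=v[:2]+np.outer(q[:,2]-.1,v[2:])
            return np.hypot(*(q[:,:2]-c).T)-.007
        s=least_squares(res,[*(g+.005*a0*Y[:2]),*(a0*Y[:2])],loss='soft_l1',f_scale=.001)
        sc=len(q)-1e3*np.abs(res(s.x)).mean()*40
        if best is None or sc>best[0]: best=(sc,s.x,len(q),np.abs(res(s.x)).mean())
    if best is None: return None
    v=best[1]; return np.r_[np.degrees(v[2:]@Y[:2]),np.degrees(v[2:]@np.array([-Y[1],Y[0]])),v[:2],best[2],best[3]]
E
python3 - <<'E'
from h import *
for n in ['scene','side']: 
    z=np.load(f'/tmp/{n}r.npz');print(tilt_b(z['C'].reshape(-1,3)[z['d'].ravel()>0]))
f0=np.mean([F() for _ in range(5)],0);print(f0)
p0=np.array([.4736,-.154,.1262])
s=.018; manip.move_l(p0+Y*s,max_speed=.05); manip.dwell(.2)
print(s,(F()+F()+F())/3-f0,tilt('scene'),tilt('side'))
for s in np.arange(.020,.0305,.001):
    manip.move_l(p0+Y*s,max_speed=.02); f=(F()+F()+F())/3-f0
    a,b=tilt('scene'),tilt('side'); print(round(s,4),f@Y,f,a[[0,1,4,5]],b[[0,1,4,5]])
    if f@Y<-1.0 and max(a[0],b[0])>1.5: break
print(manip.current_time(),manip.current_ee_pos())
save('scene','n1.png',(230,90,370,220),4)
E
```

```text
[ 0.9594  1.2917  0.4742 -0.1542 89.      0.0009]
[ -0.3681   0.4628   0.4732  -0.1545 130.       0.001 ]
[-0.1375  0.0378  0.1724]
0.018 [0.3771 0.156  0.0473] [ -0.2383  -0.0194   0.4735  -0.1536 129.       0.0008] [  0.0744   0.3578   0.473   -0.1544 163.       0.001 ]
0.02 -0.2940126395775694 [ 0.5853 -0.4846 -0.0278] [  0.7127   0.6779 128.       0.0008] [ -0.4771  -0.5852 160.       0.001 ]
0.021 -0.05606877668576871 [ 0.2155 -0.1239 -0.1359] [ -0.0302   0.1761 128.       0.0008] [  0.7802   0.7157 165.       0.001 ]
0.022 0.5778992387567576 [ 0.1399  0.5615 -0.1369] [ -0.8637   0.2516 136.       0.001 ] [ -0.1351  -0.2302 169.       0.001 ]
0.023 -0.261607259299734 [ 0.4988 -0.4245 -0.2682] [ -1.1015  -1.7199 136.       0.001 ] [  0.3549   1.111  169.       0.001 ]
0.024 -0.09953440976804807 [-0.5872  0.0739 -0.2532] [ -0.2491  -0.4619 139.       0.001 ] [ -1.1046   0.0016 172.       0.0011]
0.025 0.11080097014202257 [ 0.3435  0.0117 -0.3871] [ -1.1117  -0.9584 143.       0.0011] [ -0.1987   2.2655 176.       0.0011]
0.026 -2.1858772622519855 [-1.0232 -1.974   1.2765] [ -0.581   -1.4198 156.       0.0012] [  0.3013   0.627  172.       0.0013]
0.027 -3.466054004593511 [-0.6526 -3.4239  1.4937] [  0.7295  -2.4198 161.       0.0011] [  1.2288   1.9799 177.       0.0012]
0.028 -2.940828652983985 [-1.0767 -2.7466  2.0933] [  1.7316  -1.4532 150.       0.001 ] [  1.9589   2.2156 181.       0.0012]
28.025 [ 0.4817 -0.1272  0.1262]
```

View pics/n1.png

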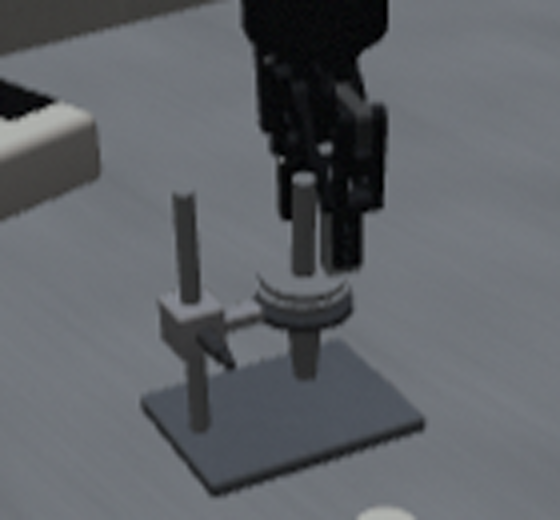

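```bash
cat >> h.py <<'E'
def rimplane(n,dy=0.):
    p,d=manip.grab_frame(n);C=cloud(n,d);b=C.reshape(-1,3)[d.ravel()>0]
    g=np.array([.4736,-.154]);w=b[:,:2]-g;r=np.hypot(*w.T)
    m=(r>.0105)&(r<.0255)&(b[:,2]>.092)&(b[:,2]<.113);w=w[m];z=b[m,2]
    A=np.c_[w@Y[:2],w@np.array([Y[1],-Y[0]]),np.ones(len(w))]
    s=least_squares(lambda v:A@v-z,[0,0,.1],loss='soft_l1',f_scale=.0005,x_scale=[.1,.1,.001]).x
    return np.r_[np.degrees(np.arctan(-s[0])),np.degrees(np.arctan(-s[1])),s[2],len(z)]
E
python3 - <<'E'
from h import *
f0=np.array([-.14,.04,.17]);p0=np.array([.4736,-.154,.1262])
print(rimplane('scene'),rimplane('side'))
for s in (.029,.030,.031):
    manip.move_l(p0+Y*s,max_speed=.02); f=(F()+F()+F())/3-f0
    a,b=rimplane('scene'),rimplane('side'); print(s,f@Y,f,a,b,tilt('scene')[0],tilt('side')[0])
    if min(a[0],b[0])>6.5: break
print(manip.current_time(),manip.current_ee_pos())
save('scene','n2.png',(230,90,370,220),4)
E
```

```text
[  3.9178  -0.3552   0.1015 126.    ] [  4.8615  -0.1852   0.1017 187.    ]
0.029 -2.844271515954546 [-1.0393 -2.6571  2.0496] [  6.325   -0.1675   0.1022 131.    ] [  6.8264  -0.8415   0.102  191.    ] 3.817890438259564 3.8330218369557754
0.03 -3.5779545994580912 [-0.9146 -3.4615  2.3694] [  7.0416   0.3274   0.1027 135.    ] [  8.0046  -0.9681   0.1027 193.    ] 5.279368681834728 5.7297307914476665
29.425 [ 0.4823 -0.1253  0.1262]
```

View pics/n2.png

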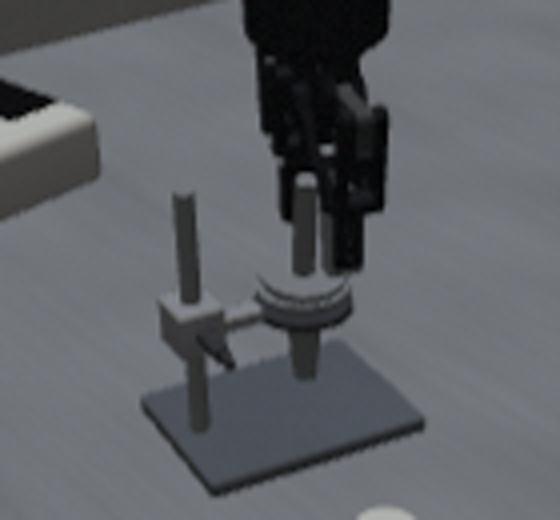

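Rim tilt reads 7–8°, stem fit 5.5° and geometry (4.5 mm over 42 mm) about 6°. I'll add 0.9 mm more, then withdraw the finger quickly.

```bash
python3 - <<'E'
from h import *
f0=np.array([-.14,.04,.17]);p0=np.array([.4736,-.154,.1262])
manip.move_l(p0+Y*.0309,max_speed=.02); f=(F()+F()+F())/3-f0
print(f@Y,f)
for i in range(3): print(rimplane('scene'),rimplane('side'),tilt('scene'),tilt('side'))
save('scene','n3s.png',(230,90,370,220),4);save('side','n3.png',(330,90,470,220),4)
E
cd pics; python3 -c "
import cv2,numpy as np
a=[cv2.resize(cv2.imread(f),(400,371)) for f in('n3s.png','n3.png')];cv2.imwrite('n3m.png',np.hstack(a))"
```

```text
-3.576663413796791 [-0.7645 -3.5056  2.6952]
[  8.754    0.2995   0.1034 145.    ] [  8.5015  -0.9546   0.1031 199.    ] [  5.929   -1.7485   0.4735  -0.152  155.       0.0012] [  7.1937   2.2683   0.4736  -0.1536 168.       0.0011]
[  8.5288  -0.3393   0.1031 145.    ] [  8.7244  -0.1861   0.1031 202.    ] [  6.4074  -0.4729   0.4739  -0.1529 156.       0.0013] [  7.5724   0.7494   0.4728  -0.1537 166.       0.001 ]
[  8.1879   0.111    0.1033 141.    ] [  8.3884  -1.2482   0.1033 191.    ] [  6.6447  -1.3105   0.4735  -0.1526 150.       0.0012] [  7.407    1.6358   0.4733  -0.1539 167.       0.0011]
```

View pics/n3m.png

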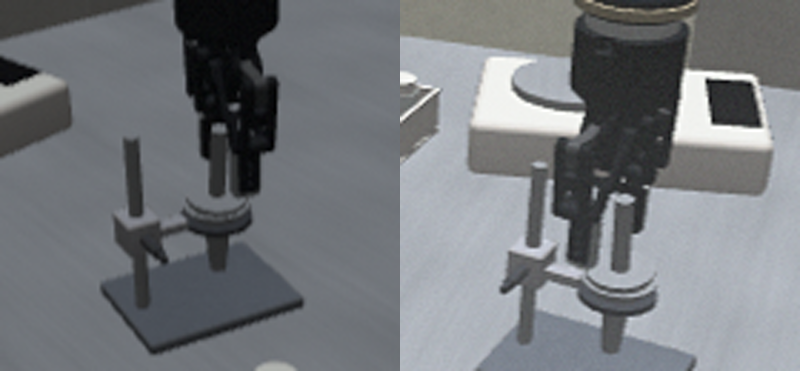

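The plug leans about 7° (stem fits average 6.9°, rim 8.5°) and its rim is still within the funnel. Withdrawing now.

```bash
python3 - <<'E'
from h import *
p0=np.array([.4736,-.154,.1262])
manip.move_l(p0,max_speed=.2); manip.dwell(.5)
print(F(),manip.current_time())
for i in range(3): print(rimplane('scene'),rimplane('side'),tilt('scene'),tilt('side'))
save('scene','e1s.png',(230,90,370,220),4);save('side','e1.png',(330,90,470,220),4)
E
cd pics; python3 -c "
import cv2,numpy as np
a=[cv2.resize(cv2.imread(f),(400,371)) for f in('e1s.png','e1.png')];cv2.imwrite('e1m.png',np.hstack(a))"
```

```text
[-0.6969  0.4501  0.6259] 31.4667
[  1.4778   0.157    0.1005 147.    ] [  2.1922  -0.6067   0.1006 201.    ] [-0.2979  0.1102  0.4737 -0.1537 91.      0.0009] [  0.1959  -0.4749   0.4729  -0.1542 130.       0.001 ]
[  0.7877   0.1811   0.1006 140.    ] [  1.9755  -1.0233   0.1007 204.    ] [ 1.6363  0.4615  0.4736 -0.1543 89.      0.0009] [ -0.0245   0.4343   0.4733  -0.1548 130.       0.0011]
[  1.4691  -0.4667   0.1004 148.    ] [  2.6148  -1.0395   0.1007 207.    ] [ 0.0539  0.716   0.474  -0.1538 92.      0.0007] [ -0.0907  -0.5314   0.4728  -0.1542 129.       0.001 ]
```

View pics/e1m.png

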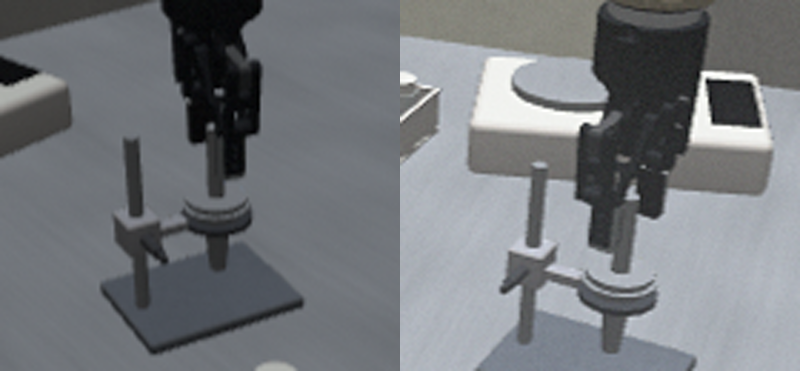

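It's back home: same rim height (0.1005) and stem tilt near 0°. The upright rim-plane bias is about 1.8°, so the rock was about 6.8°. I'll retreat straight up, run a final check and sign off.

```bash
python3 - <<'E'
from h import *
manip.move_l([.4736,-.154,.30],max_speed=.12); manip.dwell(.5)
print(rimplane('scene'),rimplane('side'),tilt('scene'),tilt('side'),F(),manip.current_time())
for n in ('scene','side'):
    for k in ('slim_plug','jar_a','beaker'):
        print(n,k,[np.round(r['at'],3) for r in manip.look_for(n,k) if r['confidence']>.4])
save('scene','f.png')
E
```

```text
[  1.5863   0.4155   0.1004 155.    ] [  1.8391  -0.1708   0.1006 186.    ] [ -0.1411   0.1635   0.4738  -0.1537 132.       0.0008] [ -0.4884  -0.64     0.4723  -0.1541 160.       0.0011] [-0.51   -0.465   0.1995] 34.525
scene slim_plug [array([0.494, 0.27 , 0.044])]
scene jar_a [array([0.73 , 0.164, 0.046]), array([0.567, 0.042, 0.047]), array([0.719, 0.094, 0.044])]
scene beaker [array([ 0.778, -0.009,  0.06 ])]
side slim_plug [array([0.481, 0.274, 0.043])]
side jar_a [array([0.708, 0.096, 0.043]), array([0.559, 0.035, 0.042]), array([0.714, 0.168, 0.042])]
side beaker [array([ 0.77 , -0.007,  0.058])]
```

View pics/f.png

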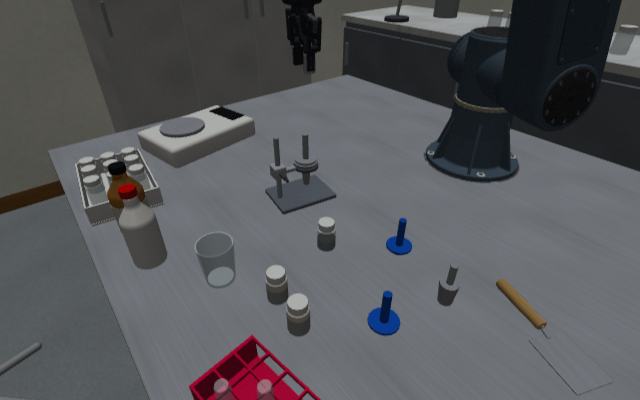

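The plug stands upright in the funnel at (305,155), the gripper is clear, and everything else is where it was.

```bash
python3 -c "
from bench import manip
print(manip.sign_off())"
```

```text
the job is handed in; nothing more can be done
None
```

The plain steel wide plug is in the funnel seat, upright and fully home. I handed the job in at about 35 s of the 69 s allowed.

- **Press:** the last force on the seat was about 12.5 N. About 9.5 N of that was the arm's push and 3 N the plug's own weight. No reading went above about 12.6 N, so it stayed under 16 N. I then let go.
- **Rock test:** a finger nudged the stem until the plug leaned about 7°, then I pulled the finger away and it dropped back by itself. The tilt measures disagreed a little:
  - Stem fits gave 5.9–7.6°.
  - The rim plane gave about 8.5°, or about 6.8° after taking off the bias it shows when the plug is upright.
- **Last checks:** rim height was 0.1005 m, the same as before the nudge, and stem tilt was under about 1°. No contact force showed on the arm. The slim plug, jars and beaker were where they started, within the accuracy of the detections, and the blue look-alikes had not moved in the final picture.
- **Early error:** my first funnel estimate was 14 mm off in y because the clamp knob was included in the fit. The wrist view showed it and I corrected it before moving the plug.

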